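Shut the helmet's lens front and the torch-parts case before grinding

TASK

Grinding is about to start at this bench, so shut what the grit would spoil: with the fingertips, push the raised lens front of the welding helmet right down onto its window, and push the open lid of the torch-parts case fully shut. Only push: do not pinch or lift anything, leave the helmet and the case standing where they are, and leave the other things on the bench alone.

Things in the scene. Friction and masses are not known exactly. Their poses are not given: they have to be found in the camera images.
- helmet: Grey welding helmet, loose, about 0.7 kg, lying face up on its rear rim: 310 (x) by 226 (y, narrower at the chin) by 192 mm tall. Origin: centre of its underside, on the bench. x points from forehead to chin, z up. Its flat face, with the window in a black bezel, slopes 0.14 rad down towards the chin. Behind the raised lens front the shell falls away to the forehead: free room there.
- lens_front_hinge (a point): Middle of the lens front's hinge line, on the helmet, 196 mm above the bench and 64 mm to the -x side of the helmet's origin; the hinge line runs along the helmet's y. Its axes are the helmet's. The hinge is stiff, without a spring (about 0.11 N m: 1 to 2 N at 90 mm): the flap stays wherever it is left and must be pushed all the way down.
- lens_front (a joint): Angle of the helmet's lens front, a black flap with a dark pane. 0 = shut, flat on the sloping face and pointing to the chin (helmet +x, 0.14 rad below level); grows as it rises; upright at 1.71, beyond that leaning towards the forehead (limit 1.95). 136 mm wide along the hinge. Outer face (upper when shut) 8 mm above the plane through the hinge line, inner face 4 mm below it.
- lens_front_edge (a point): Middle of the free edge of the lens front, 128 mm from the hinge line, 4 mm below the outer face; moves with the flap. A 44 mm wide thumb tab goes on 9 mm further. x points from the hinge to the free edge, z out of the outer face.
- case: Grey steel case with compartments of ceramic torch cups, collets and tungsten rods, loose, about 1.1 kg: 130 (x) by 210 (y) by 44 mm tall without its lid. Origin: centre of its underside, on the bench. The hinge is along its +x side, two small latches and a wire carrying handle on its -x side.
- case_lid_hinge (a point): Middle of the case lid's hinge line, on the case, 44 mm above the bench and 65 mm to the +x side of the case's origin; the hinge line runs along the case's y. Its axes are the case's. The hinge is stiff, without a spring (about 0.125 N m: 1 to 2 N at 90 mm): the lid stays wherever it is left and must be pushed all the way down.
- case_lid (a joint): Angle of the case's flat lid. 0 = shut, level, pointing to the case's -x; grows as it rises; upright at 1.57, beyond that leaning back over the hinge to the case's +x side (limit 2.0). 212 mm wide along the hinge. Outer face (upper when shut) 11 mm above the plane through the hinge line (low ribs to 12.5 mm), inner face 3 mm below it.
- case_lid_edge (a point): Middle of the free edge of the case lid, 132 mm from the hinge line, 5 mm below the outer face; moves with the lid. Its x axis points from the free edge to the hinge, its z out of the outer face.
- v_block: Bystander: steel V-block, 70 x 58 x 52 mm, loose, beyond the work. Origin: centre of its underside.
- pliers: Bystander: long-nosed pliers, 198 mm long, 18 mm tall, lying at one outer side of the work. Origin: on the bench below the pliers' joint, jaws to +x.
- marker: Bystander: red paint marker, 132 mm long, 15 mm thick, lying in the middle between helmet and case. Origin: centre of its underside.
- buckle: Bystander: curved steel buckle blank, 75 x 50 x 15 mm, lying at the other outer side. Origin: centre of its underside.

How it is judged:
By the outcome, as a careful person would: the job done as asked, in the order asked, and still so for the second after the job is handed in, with the robot touching nothing.
It also fails if it takes over 64 s, if anything falls off the work surface, if the arm or the gripper's body presses on something with over 40 N, if the wrist force passes 120 N, or if a joint passes its speed limit or range.

ROBOT

A 7-joint arm with a two-finger parallel gripper is mounted at the origin on the work surface. World frame = base frame: x ahead of the robot, y to its left, z up, the work surface at z = 0. Lengths are in m, angles in degrees, forces in N, time in s.
With the tool pointing down it reaches from about 0.425 to 0.875 m from the base axis. Payload 4.7 kg.
Tool frame: the origin (TCP) lies at the very end of the fingers, on their centre line; the grasp point (between the pads) lies 19 mm behind it; y points along the fingers, z is the direction in which the jaws open and shut, and the axes are right-handed (so a half turn about y gives the same grasp; the last joint's range is limited). The gripper opens to 87 mm and grips with 3 to 60 N. Pads are 19 mm wide; open, the fingers measure 117 mm over their backs; the gripper's body (75 mm by 190 mm) begins 51 mm behind the grasp point.
Start: joints at [-76.14, 18.392, -4.016, 83.108, 1.295, 78.541, -3.26], TCP at [0.147, 0.633, 0.196] pointing down, gripper open.
Joint ranges: [-163.93, 163.93], [-17.29, 119.83], [-79.2, 71.16], [3.27, 140.29], [-89.18, 269.18], [5.43, 117.66], [-154.24, 154.24]. Speed limits (degrees/s): [147.25, 147.25, 180, 180, 180, 180, 180].

INTERFACE

Orientations are given as [roll, pitch, yaw] about the fixed x, y, z axes, in that order (R = Rz(yaw) Ry(pitch) Rx(roll)).
In Python, from cell import env gives the robot as it stands.
- The arm moves only by the shell command python3 -m pendant 'ROWS' [FORCE]. ROWS is JSON, one flat list of numbers, 7 for each row, row after row: the shift along the world's x, y, z in units of 40 mm (1.0 is 40 mm), then the turn, a rotation vector about the world's x, y, z in units of 10 degrees (1.0 is 10 degrees), then the finger opening in mm, from 0 to 87. In form: [x, y, z, wx, wy, wz, jaw, x, y, z, wx, wy, wz, jaw, ...]. A call has 1 to 10 rows; each row shifts and turns the commanded pose from where the row before left it; what a row does not reach is not made up. A row lasts 1/8 s, in which the tool goes at most 62.5 mm and 10.7 degrees, less where a joint would pass 70% of its speed; a pose out of reach is approached as far as the arm can. A call is refused whole if a number of a shift passes 1 or a number of a turn 1, either way. A call with a gripper value outside its range is refused whole. The fingers move at their own pace and stop on an object; FORCE is the grip in N (left out, the last holds). Time passes only in rows, so rows that do not move let the fingers close. It gives the time, the measured TCP pose, the force and the opening at its end, in the units of the state.
- env.get_obs(): the state, without advancing time (a new reading comes with each control period).
- env.read_camera(name): name is "scene" or "top"; returns a dict with "image" (384x512x3 uint8, red, green, blue), "fx", "fy", "cx", "cy" (pixels), "cam_to_world" (4x4, takes a point from camera to world coordinates). Camera axes: x right, y up, looking along -z (the intrinsics and any distortion apply to the point x, -y, -z); pixel columns grow to the right and rows downward; lengths in m; the calibration is good to about 2 mm. A picture is of the moment at which its call begins. There is no depth.
- env.sign_off(): hands the job in, once; it reports no verdict.
The state is a dict: "time_s": time; "qpos": joint angles; "joint_velocities": joint speeds; "effort": joint torques, N m; "tool_pos": TCP position; "tool_rot": TCP orientation; "force": force on the tool from outside, world axes, zero at the start; "wrist_torque": the same for the moment, N m; "grip_width": finger opening in m.
Only numpy, scipy, OpenCV 4.12 (cv2) and the standard library are available. Lean on these libraries where they do the work, as an engineer would, in place of code of your own. Each camera call takes 0.05 s, during which the arm holds its last target.

## Working session

There is one attempt and no reset: what is moved stays moved. The work goes in short steps, Python scripts to look and compute and a shell command to move; the robot and the scene stay as the last step left them, time stands still between calls to the robot, and variables do not carry over. Pictures are saved under pics/ and viewed, and the job is handed in when it is done.

```bash
ls; mkdir -p pics
python3 - <<'E'
from cell import env
import cv2,numpy as np
print(env.get_obs())
for n in("scene","top"):
    c=env.read_camera(n)
    print(n,{k:(np.round(v,4).tolist() if k=="cam_to_world" else v) for k,v in c.items() if k!="image"})
    cv2.imwrite(f"pics/{n}0.png",cv2.resize(c["image"][:,:,::-1],(800,600),interpolation=cv2.INTER_CUBIC))
E
```

```text
pics
{'time_s': 0.0, 'qpos': array([-76.14012722,  18.43917374,  -4.01477246,  83.17499259,
         1.29738869,  78.54015959,  -3.26152622]), 'joint_velocities': array([-0.07545514,  0.06244648, -0.09185855, -0.01374975, -0.06686937,
       -0.02390199, -0.02827624]), 'effort': array([ 5.13352497e-04, -4.91285312e+01, -4.03651586e-01, -3.12528241e+01,
       -6.38721278e-02,  4.38306481e-02,  1.87451633e-04]), 'tool_pos': array([0.14673324, 0.6326038 , 0.19445938]), 'tool_rot': array([-9.01089533e+01, -8.31005867e-03, -1.30518829e+01]), 'force': array([-0.03993047, -0.25159945, -0.05083664]), 'wrist_torque': array([-0.03564775,  0.00398036,  0.03729108]), 'grip_width': 0.08710621823183747}
scene {'fx': 432.1602101303756, 'fy': 432.1602101303756, 'cx': 256.7826357473814, 'cy': 184.55142472996124, 'cam_to_world': [[0.9998, 0.0145, -0.016, 0.5838], [-0.02, 0.9032, -0.4288, -0.6268], [0.0082, 0.429, 0.9032, 1.4842], [0.0, 0.0, 0.0, 1.0]]}
top {'fx': 393.9192517118761, 'fy': 393.9192517118761, 'cx': 262.00319236119833, 'cy': 195.43310225581317, 'cam_to_world': [[-0.0243, 0.9868, -0.1604, 0.3513], [-0.9997, -0.0245, 0.0004, -0.0205], [-0.0035, 0.1604, 0.9871, 1.5148], [0.0, 0.0, 0.0, 1.0]]}
```

View pics/scene0.png

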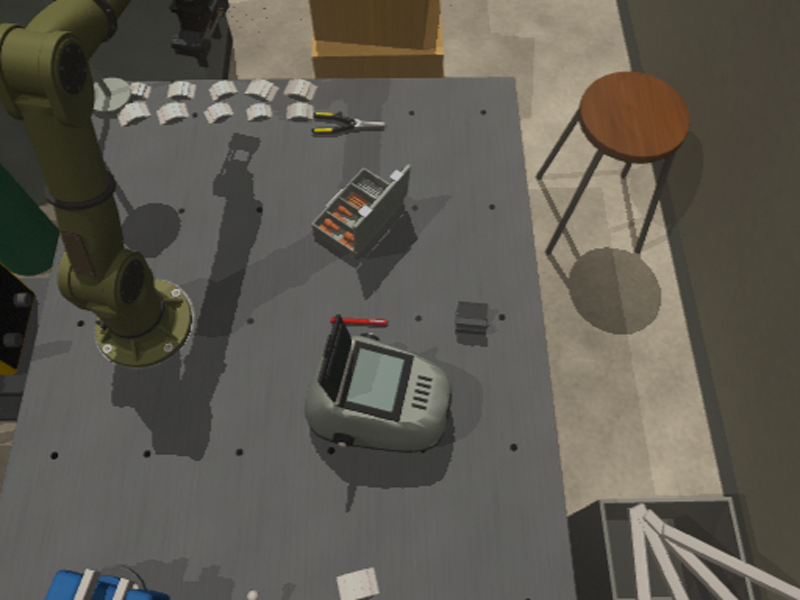

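View pics/top0.png

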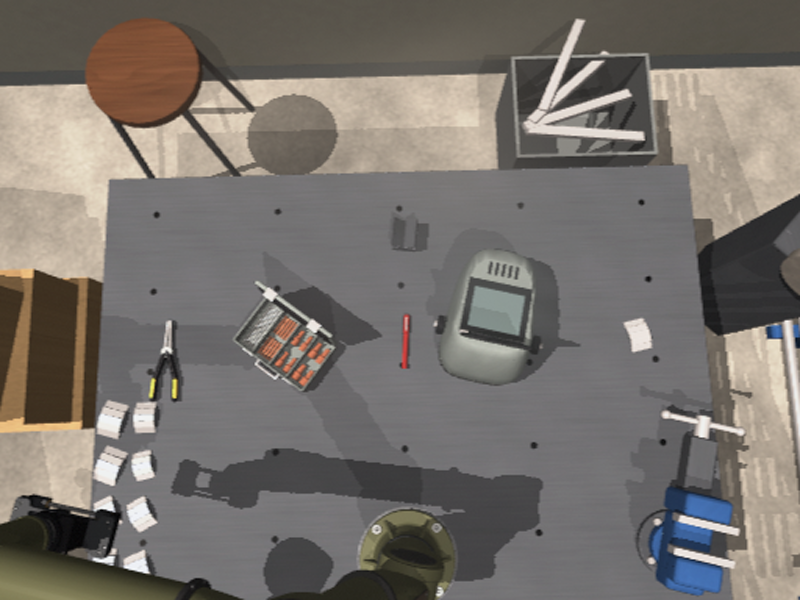

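The helmet is at top-view (495,315) with its chin pointing away from the robot. The case is at (290,345) with its hinge on the far side and its lid raised. I'll enlarge both to measure them.

```bash
cat > h.py <<'E'
import numpy as np,cv2
from cell import env
def cam(n):
    c=env.read_camera(n); return c
def ray(c,u,v):
    d=np.array([(u-c["cx"])/c["fx"],-(v-c["cy"])/c["fy"],-1.]); M=c["cam_to_world"]
    return M[:3,3],M[:3,:3]@d
def atz(c,u,v,z):
    o,d=ray(c,u,v); return o+d*(z-o[2])/d[2]
def proj(c,P):
    P=np.atleast_2d(P);M=c["cam_to_world"]; p=(P-M[:3,3])@M[:3,:3]
    return np.stack([c["cx"]+c["fx"]*p[:,0]/-p[:,2],c["cy"]-c["fy"]*p[:,1]/-p[:,2]],1)
def crop(c,x0,y0,w,h,s,f):
    im=c["image"][y0:y0+h,x0:x0+w,::-1]
    im=cv2.resize(im,(w*s,h*s),interpolation=cv2.INTER_CUBIC)
    for i in range(0,w,10): cv2.putText(im,str(x0+i),(i*s,8),0,.3,(0,255,255)); im[:4,i*s]=255
    for i in range(0,h,10): cv2.putText(im,str(y0+i),(0,i*s+4),0,.3,(0,255,255))
    cv2.imwrite(f,im)
E
python3 - <<'E'
from h import *
s=cam("scene");t=cam("top")
crop(s,190,195,105,100,6,"pics/sh.png");crop(s,190,95,85,75,7,"pics/sc.png")
crop(t,270,150,85,100,6,"pics/th.png");crop(t,140,170,85,85,7,"pics/tc.png")
E
```

```text
(no output)
```

View pics/sh.png

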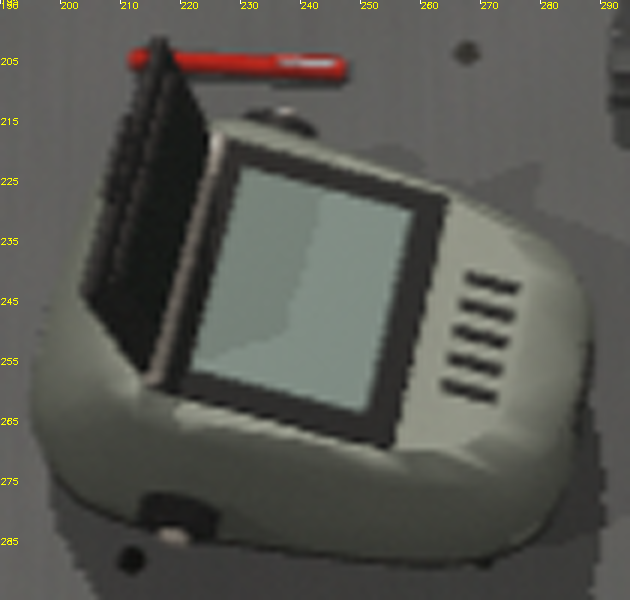

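View pics/th.png

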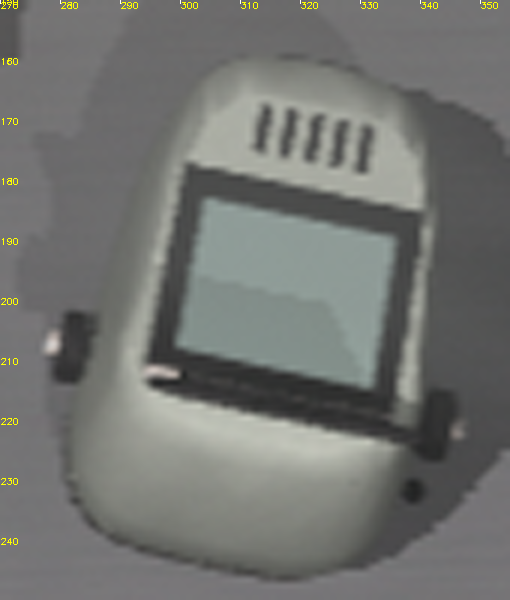

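View pics/sc.png

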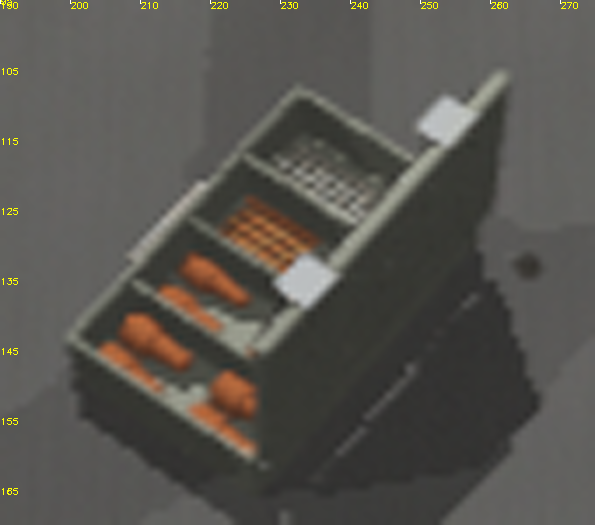

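View pics/tc.png

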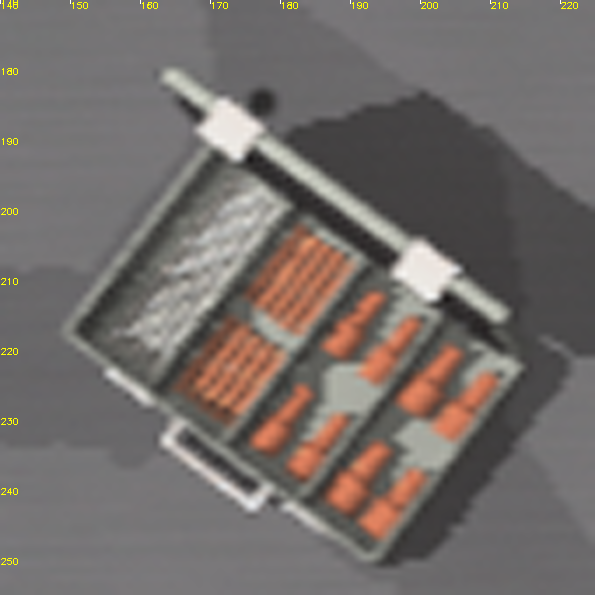

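```bash
cat > fit.py <<'E'
from h import *
from scipy.optimize import least_squares
s=cam("scene");t=cam("top")
def tri(a,b):
    A=[];B=[]
    for c,p in((s,a),(t,b)):
        o,d=ray(c,*p);d=d/np.linalg.norm(d);Q=np.eye(3)-np.outer(d,d);A.append(Q);B.append(Q@o)
    A=np.vstack(A);B=np.hstack(B);x=np.linalg.lstsq(A,B,rcond=None)[0];return x,np.linalg.norm(A@x-B)
for n,a,b in [("bez chin+",(264.5,228),(301.3,177.2)),("bez chin-",(255.3,270),(340,185.3)),
 ("win hinge+",(230.5,223),(299.2,207.5)),("win chin+",(259.2,230.3),(303.8,182.8)),("win chin-",(250.3,263.7),(336.3,189.5)),("win hinge-",(222,257),(332.8,214.7)),
 ("edge+",(216.7,201.7),(294.7,213.3)),("edge-",(203.8,243.8),(338.7,223.7)),
 ("lid+",(261.9,105.3),(164,180.7)),("lid-",(227.1,144.3),(211.9,215))]:
    x,e=tri(a,b);print(n,np.round(x,4),round(e,4))
# case fit
loc=np.array([[-.065,.105,.044],[-.065,-.105,.044],[.065,-.105,.044],[.065,.105,.044]])
tp=np.array([[149.7,217.1],[193.6,250],[214.3,222.1],[170,191.4]])
sp={0:(232.9,107.9),1:(200,143.6),2:(227.9,161.4)}
E
cat >> fit.py <<'E'
def lid(q):
    # free edge outer/inner mid
    return np.array([[.065-.132*np.cos(q)+h*np.sin(q),y,.044+.132*np.sin(q)+h*np.cos(q)] for y in(.106,-.106) for h in (.006,)])
def W(p,L):
    c,si=np.cos(p[2]),np.sin(p[2]);return L@np.array([[c,-si,0],[si,c,0],[0,0,1]]).T+[p[0],p[1],0]
if __name__=="__main__":
  best=None
  for y0 in np.arange(-3,3.1,1):
    def f(p):
        P=W(p,loc);Q=W(p,lid(p[3]))
        r=[proj(t,P)-tp]
        if 1:
            # scene correspondences are resolved by image below
            r+=[proj(s,P[[0]])-SC[0],proj(s,P[[1]])-SC[1],proj(s,P[[2]])-SC[2]]
            r+=[proj(t,Q)-LT,proj(s,Q)-LS]
        return np.vstack(r).ravel()
    SC={0:np.array([232.9,107.9]),1:np.array([200,143.6]),2:np.array([227.9,161.4])}
    LT=np.array([[164,180.7],[211.9,215]]);LS=np.array([[261.9,105.3],[227.1,144.3]])
    r=least_squares(f,[.5,.25,y0,1.5])
    if best is None or r.cost<best.cost:best=r
  print(np.round(best.x,4),best.cost,np.round(best.fun,1))
E
python3 fit.py
```

```text
bez chin+ [ 0.6292 -0.1592  0.1745] 0.0009
bez chin- [ 0.5978 -0.2932  0.1689] 0.0017
win hinge+ [ 0.5212 -0.1463  0.1906] 0.0011
win chin+ [ 0.6108 -0.1668  0.1732] 0.0011
win chin- [ 0.5819 -0.2768  0.1815] 0.0005
win hinge- [ 0.4948 -0.2578  0.1931] 0.0007
edge+ [ 0.4871 -0.1213  0.3069] 0.0033
edge- [ 0.4526 -0.253   0.3141] 0.001
lid+ [0.6313 0.3192 0.1707] 0.0017
lid- [0.5057 0.1519 0.176 ] 0.0005
[ 0.5069  0.2806 -0.6408  1.6141] 5.49763527625574 [-0.4  0.2  0.4 -0.   0.6 -0.7  0.4 -1.9 -0.6 -0.7 -0.4  0.  -1.5 -0.4
 -0.6 -0.7  0.6  0.1 -0.2 -0.8 -0.3  0.6]
```

Run:
```python
from fit import *
a=[atz(s,225.5,217.2,.192),atz(s,214.7,259.2,.192)]
print(np.round(a,4),np.round(np.mean(a,0),4), np.degrees(np.arctan2(*(a[0]-a[1])[:2])))
# predict flap
yaw=np.radians(-13.7)
ex=np.array([np.cos(yaw),np.sin(yaw),0]);ey=np.array([-ex[1],ex[0],0]);ez=np.array([0,0,1.])
def flap(H,q,y,h,r=.128):
    a=q-.14; return H+y*ey+ex*(r*np.cos(a)-h*np.sin(a))+ez*(r*np.sin(a)+h*np.cos(a))
def f(p):
    global ex,ey
    ex=np.array([np.cos(p[2]),np.sin(p[2]),0]);ey=np.array([-ex[1],ex[0],0])
    H=np.array([p[0],p[1],.196]);r=[]
    for y,ps,pt in((.068,(216.7,201.7),(294.7,213.3)),(-.068,(203.8,243.8),(338.7,223.7))):
        P=flap(H,p[3],y,.002);r+=[proj(s,P)[0]-ps,proj(t,P)[0]-pt]
    for y,ps in((.068,(225.5,217.2)),(-.068,(214.7,259.2))):
        r.append(proj(s,H+y*ey-ez*.004)[0]-ps)
    return np.hstack(r)
r=least_squares(f,[.49,-.2,yaw,1.8]);print(np.round(r.x,4),np.round(r.fun,1))
```

```text
bez chin+ [ 0.6292 -0.1592  0.1745] 0.0009
bez chin- [ 0.5978 -0.2932  0.1689] 0.0017
win hinge+ [ 0.5212 -0.1463  0.1906] 0.0011
win chin+ [ 0.6108 -0.1668  0.1732] 0.0011
win chin- [ 0.5819 -0.2768  0.1815] 0.0005
win hinge- [ 0.4948 -0.2578  0.1931] 0.0007
edge+ [ 0.4871 -0.1213  0.3069] 0.0033
edge- [ 0.4526 -0.253   0.3141] 0.001
lid+ [0.6313 0.3192 0.1707] 0.0017
lid- [0.5057 0.1519 0.176 ] 0.0005
[[ 0.5045 -0.1272  0.192 ]
 [ 0.473  -0.2639  0.192 ]] [ 0.4887 -0.1955  0.192 ] 12.964868054201027
[ 0.4893 -0.1943 -0.2493  1.8561] [ 0.  -1.7  1.4  0.4 -0.  -0.3  1.3 -0.1  0.5  0.4 -0.1 -1.2]
```

```bash
python3 -m pendant '[0.9,-0.8,0.9,0,0,0,0, 0.9,-0.8,0.9,0,0,0,0, 0.9,-0.8,0.9,0,0,0,0, 0.9,-0.8,0.9,0,0,0,0, 0.7,-1,0.4,0,0,0,0, 0.7,-1,0.4,0,0,0,0, 0.7,-1,0.4,0,0,0,0, 0.7,-1,0.4,0,0,0,0, 0.7,-1,0.4,0,0,0,0, 0,0,0,0,0,0,0]'
```

```text
time_s: 1.65
tool_pos: [0.4341, 0.301, 0.4217]
tool_rot: [-89.9, -0.2, -13.6]
force: [0.3, -0.2, -0.9]
grip_width: 0.0019
```

```bash
python3 -m pendant '[0,-1,0,0,0,0,0, 0,-1,0,0,0,0,0, 0,-1,0,0,0,0,0, 0,-1,0,0,0,0,0, 0,-1,0,0,0,0,0, 0,-1,0,0,0,0,0, 0,-1,0,0,0,0,0, 0,-1,0,0,0,0,0, 0,-1,0,0,0,0,0, -0.4,-1,0,0,0,0,0]' && python3 -m pendant '[-0.2,-1,0,0,0,0,0, 0,-1,0,0,0,0,0, 0,0,0,0,0,0,0]'
python3 - <<'E'
from h import *
s=cam("scene");t=cam("top")
crop(s,170,150,125,130,4,"pics/a.png");crop(t,260,130,100,130,4,"pics/b.png")
a=cv2.imread("pics/a.png");b=cv2.imread("pics/b.png");h=max(a.shape[0],b.shape[0])
cv2.imwrite("pics/ab1.png",np.hstack([a,b][:2]) if a.shape[0]==b.shape[0] else a)
E
```

```text
time_s: 2.9
tool_pos: [0.4149, -0.0948, 0.4191]
tool_rot: [-90.0, 0.0, -13.0]
force: [-0.1, 0.4, 0.6]
grip_width: 0.0005
time_s: 3.28
tool_pos: [0.4062, -0.1772, 0.4197]
tool_rot: [-90.0, -0.0, -13.3]
force: [-0.3, 0.8, -0.0]
grip_width: 0.0005
```

```bash
ls pics
```

```text
a.png
ab1.png
b.png
sc.png
scene0.png
sh.png
tc.png
th.png
top0.png
```

View pics/ab1.png

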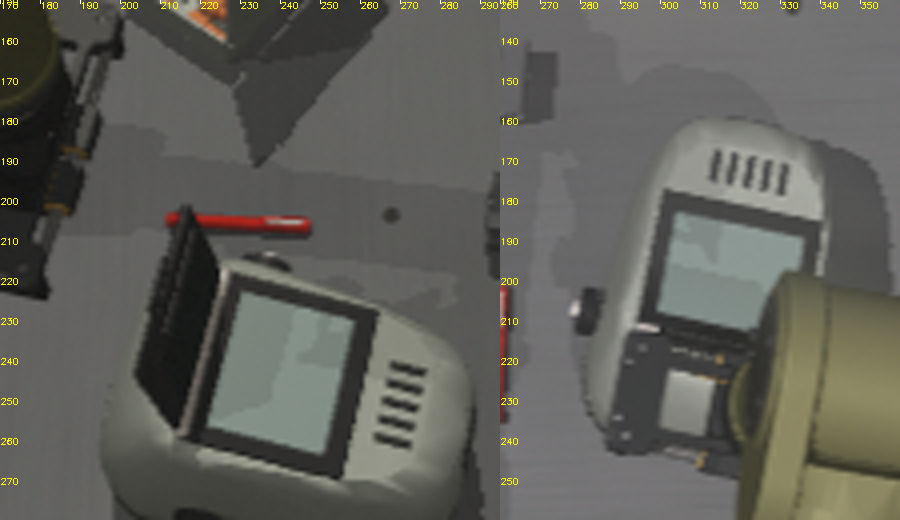

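```bash
python3 -m pendant '[0,0,-1,0,0,0,0, 0,0,-1,0,0,0,0, 0,0,-1,0,0,0,0, 0.3,-0.07,0,0,0,0,0, 0.3,-0.07,0,0,0,0,0, 0.3,-0.07,0,0,0,0,0, 0.3,-0.07,0,0,0,0,0, 0.3,-0.07,0,0,0,0,0, 0.15,-0.04,0,0,0,0,0, 0,0,0,0,0,0,0]'
python3 - <<'E'
from h import *
s=cam("scene");crop(s,170,150,125,130,6,"pics/a2.png")
E
```

```text
time_s: 4.62
tool_pos: [0.4737, -0.1905, 0.3]
tool_rot: [-90.1, -0.0, -13.1]
force: [1.7, 0.5, 0.6]
grip_width: 0.0006
```

View pics/a2.png

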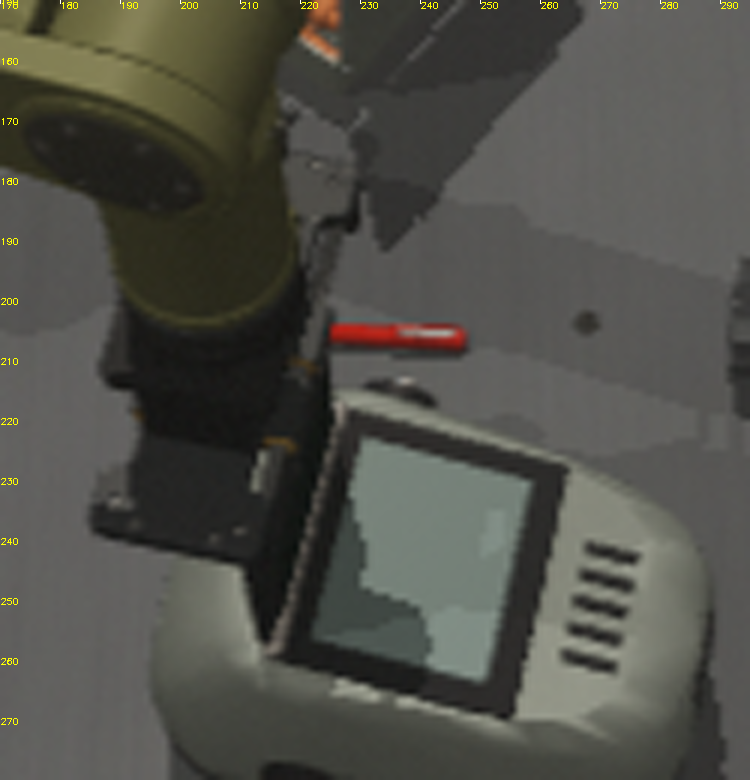

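```bash
python3 -m pendant '[0.28,-0.07,-0.02,0,0,0,0, 0.28,-0.07,-0.02,0,0,0,0, 0.28,-0.07,-0.02,0,0,0,0, 0.28,-0.07,-0.12,0,0,0,0, 0.28,-0.07,-0.12,0,0,0,0, 0.28,-0.07,-0.12,0,0,0,0, 0.23,-0.05,-0.22,0,0,0,0, 0.23,-0.05,-0.22,0,0,0,0, 0.23,-0.05,-0.22,0,0,0,0, 0,0,0,0,0,0,0]'
python3 - <<'E'
from h import *
s=cam("scene");crop(s,170,150,125,130,6,"pics/a3.png")
E
```

```text
time_s: 5.92
tool_pos: [0.5676, -0.2129, 0.255]
tool_rot: [-90.0, 0.1, -13.0]
force: [-0.9, -0.0, -0.7]
grip_width: 0.0005
```

View pics/a3.png

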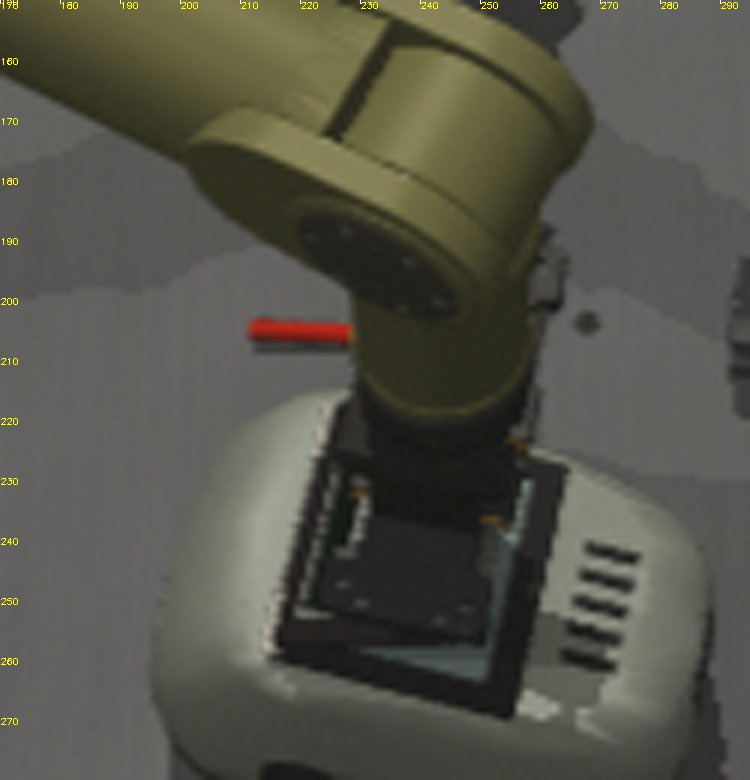

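```bash
python3 -m pendant '[0.15,-0.04,-0.27,0,0,0,0, 0.15,-0.04,-0.27,0,0,0,0, 0.15,-0.04,-0.27,0,0,0,0, 0.03,-0.01,-0.27,0,0,0,0, 0.03,-0.01,-0.27,0,0,0,0, 0.03,-0.01,-0.27,0,0,0,0, 0,0,0,0,0,0,0]'
```

```text
time_s: 6.85
tool_pos: [0.5885, -0.2189, 0.1904]
tool_rot: [-90.0, 0.1, -13.1]
force: [-0.6, -0.4, -0.5]
grip_width: 0.0004
```

```bash
python3 -m pendant '[0,0,-0.06,0,0,0,0, 0,0,-0.06,0,0,0,0, 0,0,0,0,0,0,0]';python3 -m pendant '[0,0,-0.06,0,0,0,0, 0,0,0,0,0,0,0]'
```

```text
time_s: 7.22
tool_pos: [0.5892, -0.2192, 0.1869]
tool_rot: [-90.0, -0.0, -13.0]
force: [0.2, 0.3, -0.9]
grip_width: 0.0004
time_s: 7.48
tool_pos: [0.5892, -0.2191, 0.1842]
tool_rot: [-90.0, 0.0, -13.0]
force: [-0.1, -0.3, 0.6]
grip_width: 0.0003
```

```bash
for i in 1 2; do python3 -m pendant '[0,0,-0.06,0,0,0,0, 0,0,0,0,0,0,0]';done
python3 - <<'E'
from h import *
s=cam("scene");crop(s,170,150,125,130,6,"pics/a4.png")
E
```

```text
time_s: 7.72
tool_pos: [0.5891, -0.2191, 0.1817]
tool_rot: [-90.0, 0.0, -13.1]
force: [1.2, -0.0, -0.3]
grip_width: 0.0006
time_s: 7.98
tool_pos: [0.5891, -0.2192, 0.1793]
tool_rot: [-90.0, 0.0, -13.1]
force: [0.2, -0.1, -0.7]
grip_width: 0.0003
```

View pics/a4.png

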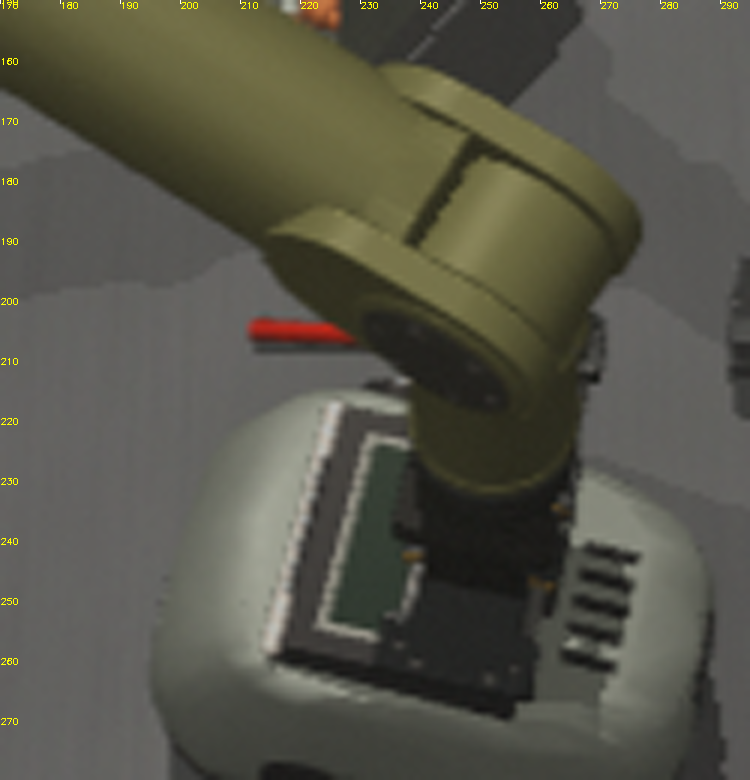

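```bash
for i in 1 2 ; do python3 -m pendant '[0,0,-0.05,0,0,0,0, 0,0,-0.0,0,0,0,0]';done
```

```text
time_s: 8.28
tool_pos: [0.5891, -0.2192, 0.1774]
tool_rot: [-90.0, 0.0, -13.0]
force: [-0.1, -0.0, 0.7]
grip_width: 0.0003
time_s: 8.52
tool_pos: [0.5892, -0.2191, 0.1754]
tool_rot: [-90.0, 0.0, -13.0]
force: [0.6, -0.5, 0.1]
grip_width: 0.0003
```

```bash
python3 -m pendant '[0,0,1,0,0,0,0, 0,0,1,0,0,0,0, -0.8,0.2,1,0,0,0,0,-1,0.2,1,0,0,0,0, -1,0.2,0.2,0,0,0,0, -0.5,0.5,0.2,0,0,0,0,0,0,0,0,0,0,0]'
python3 - <<'E'
from h import *
s=cam("scene");crop(s,170,150,125,130,6,"pics/a5.png")
s=cam("top");crop(s,260,130,105,130,6,"pics/b5.png")
E
```

```text
time_s: 9.4
tool_pos: [0.4569, -0.1741, 0.3527]
tool_rot: [-89.8, -0.1, -12.9]
force: [0.4, 0.1, 0.4]
grip_width: 0.0006
```

View pics/a5.png

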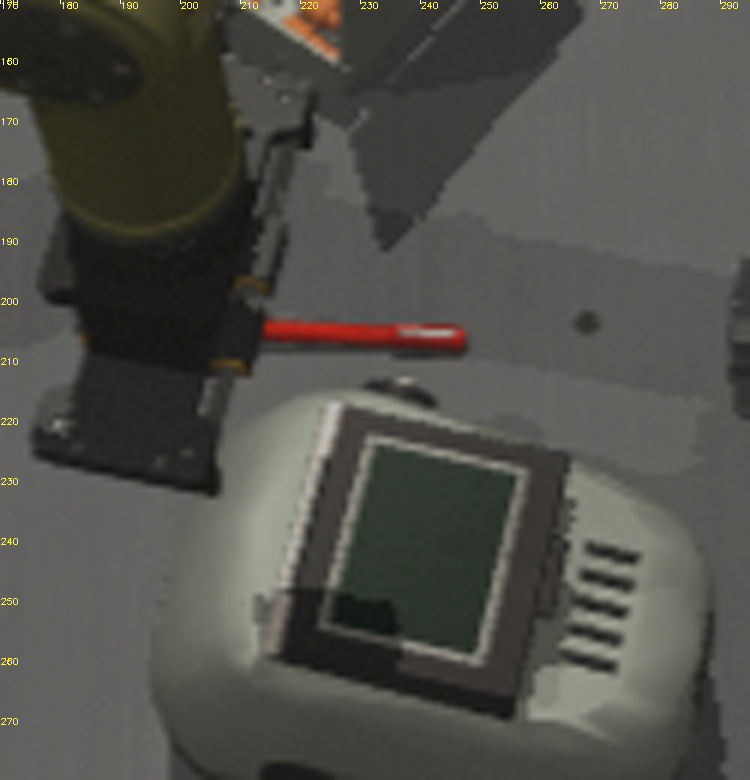

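View pics/b5.png

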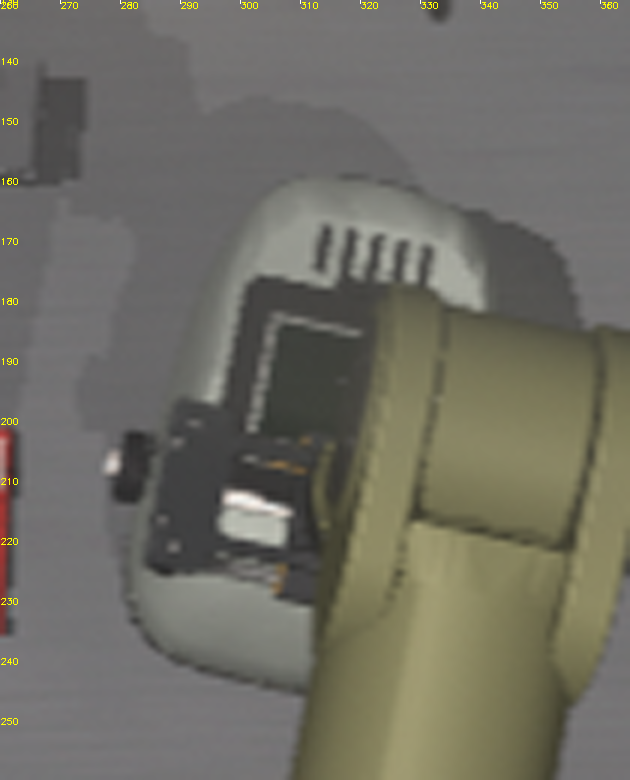

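Run:
```python
from h import *
s=cam("scene");t=cam("top")
yaw=-.236
ex=np.array([np.cos(yaw),np.sin(yaw),0]);ey=np.array([-ex[1],ex[0],0]);ez=np.array([0,0,1.])
H=np.array([.489,-.195,.196])
for q in(0,.05,.1,.2):
    a=q-.14
    P=[H+y*ey+ex*(r*np.cos(a)-h*np.sin(a))+ez*(r*np.sin(a)+h*np.cos(a)) for r,y,h in((.128,.068,.008),(.128,-.068,.008),(0,.068,.008),(0,-.068,.008),(.137,.022,.004))]
    print(q,np.round(proj(s,P),1).tolist(),np.round(proj(t,P),1).tolist())
print(proj(s,env.get_obs()["tool_pos"]),proj(t,env.get_obs()["tool_pos"]))
```

```text
0 [[264.8, 226.6], [255.6, 267.7], [225.8, 216.4], [214.8, 257.3], [264.3, 241.2]] [[301.6, 176.7], [340.5, 184.8], [294.7, 211.8], [334.7, 220.3], [314.9, 177.4]]
0.05 [[264.9, 225.9], [255.7, 267.2], [225.6, 216.4], [214.7, 257.3], [264.5, 240.5]] [[301.8, 176.2], [340.8, 184.4], [294.7, 211.9], [334.7, 220.4], [315.2, 176.8]]
0.1 [[265.0, 225.2], [255.7, 266.7], [225.5, 216.4], [214.5, 257.3], [264.7, 239.9]] [[301.9, 175.8], [341.2, 184.0], [294.7, 212.1], [334.7, 220.6], [315.5, 176.3]]
0.2 [[264.8, 223.7], [255.4, 265.5], [225.3, 216.3], [214.3, 257.2], [264.6, 238.4]] [[302.2, 175.3], [341.9, 183.5], [294.6, 212.3], [334.6, 220.8], [316.0, 175.7]]
[[205.34341521 213.18353421]] [[314.93781035 221.78775674]]
```

Run:
```python
from h import *
s=cam("scene");crop(s,205,210,75,70,10,"pics/a6.png")
```

```text
(no output)
```

View pics/a6.png

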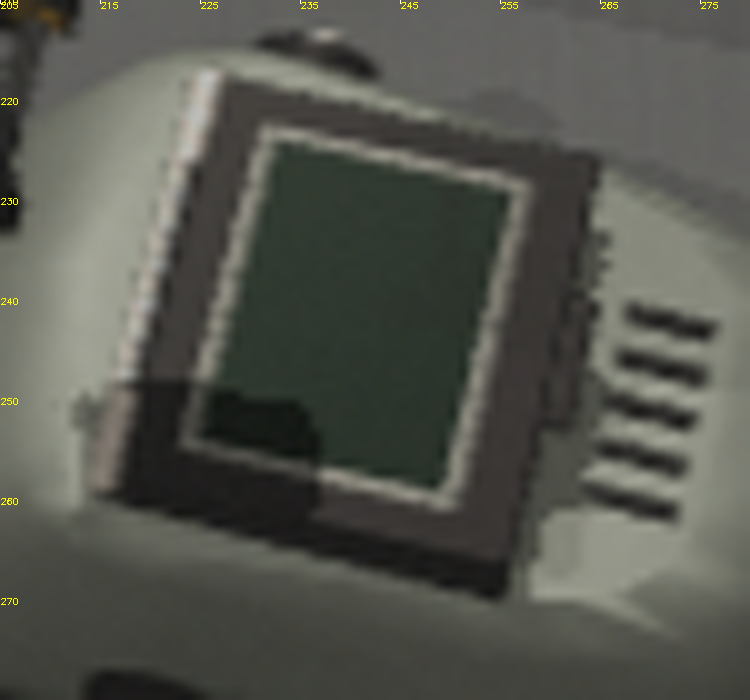

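```bash
python3 -m pendant '[0.9,-0.3,0,0,0,0,0, 0.9,-0.3,0,0,0,0,0, 0.9,-0.3,0,0,0,0,0, 0.9,-0.3,0,0,0,0,0,0,0,-0.9,0,0,0,0,0,0,-0.9,0,0,0,0,0,0,-0.9,0,0,0,0,0,0,-0.9,0,0,0,0,0,0,-0.4,0,0,0,0,0,0,0,0,0,0,0]'
python3 -m pendant '[0,0,-0.2,0,0,0,0, 0,0,-0.2,0,0,0,0,0,0,0,0,0,0,0]'
python3 - <<'E'
from h import *
s=cam("scene");crop(s,205,200,75,75,10,"pics/a7.png")
print(env.get_obs()["tool_pos"],env.get_obs()["force"],proj(s,env.get_obs()["tool_pos"]))
E
```

```text
time_s: 10.9
tool_pos: [0.6008, -0.2233, 0.1904]
tool_rot: [-90.1, 0.1, -13.1]
force: [1.1, 0.7, 0.8]
grip_width: 0.0003
time_s: 11.28
tool_pos: [0.6011, -0.223, 0.1753]
tool_rot: [-90.0, 0.0, -13.1]
force: [0.4, 0.2, -0.0]
grip_width: 0.0007
[ 0.60124132 -0.22311305  0.17568666] [-0.05310952  0.39615136 -0.55049551] [[256.34635953 247.21318722]]
```

View pics/a7.png

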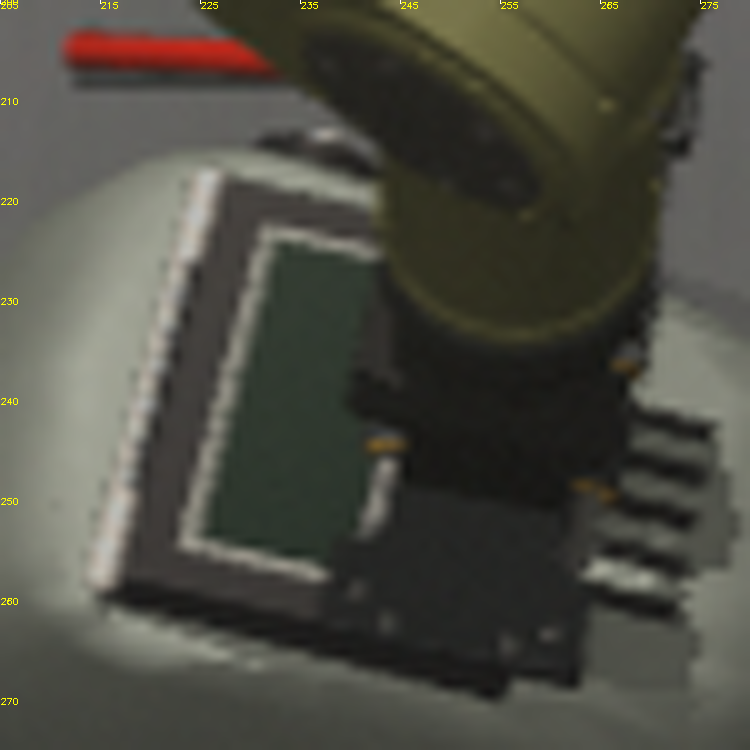

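```bash
for i in 1 2 3; do python3 -m pendant '[0,0,-0.06,0,0,0,0, 0,0,0,0,0,0,0]' | grep -E "pos|force";done
```

```text
tool_pos: [0.6013, -0.2232, 0.1733]
force: [0.3, -0.2, 0.2]
tool_pos: [0.6012, -0.2231, 0.1706]
force: [0.2, -0.0, 0.1]
tool_pos: [0.6011, -0.2231, 0.1681]
force: [0.2, 0.7, -0.8]
```

```bash
for i in 1 2 3; do python3 -m pendant '[0,0,-0.06,0,0,0,0, 0,0,0,0,0,0,0]' | grep -E "pos|force";done
python3 - <<'E'
from h import *
s=cam("scene");crop(s,205,200,75,75,10,"pics/a8.png")
t=cam("top");crop(t,270,150,85,90,8,"pics/b8.png")
E
```

```text
tool_pos: [0.6011, -0.2232, 0.1657]
force: [-0.9, -0.5, -0.6]
tool_pos: [0.6011, -0.2231, 0.1633]
force: [0.4, -0.6, -0.1]
tool_pos: [0.6014, -0.2232, 0.1625]
force: [-2.5, 1.1, 6.4]
```

View pics/a8.png

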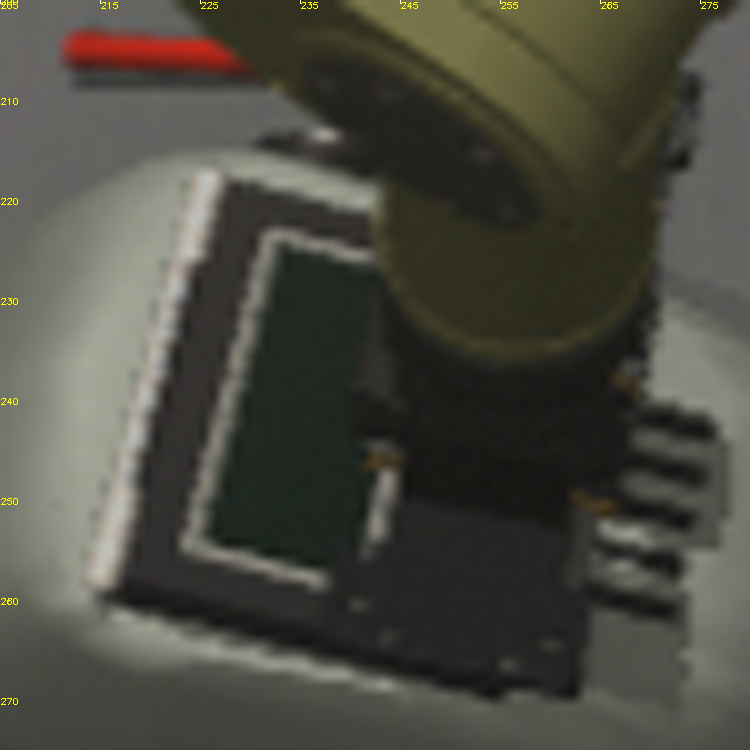

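View pics/b8.png

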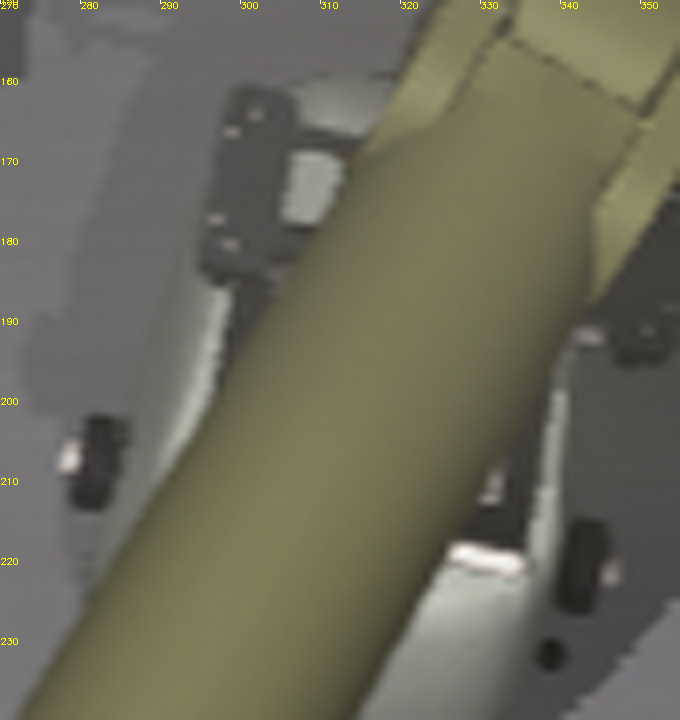

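```bash
python3 -m pendant '[0,0,-0.05,0,0,0,0, 0,0,0,0,0,0,0]'; python3 -m pendant '[0,0,1,0,0,0,0, 0,0,1,0,0,0,0, -0.8,0.2,1,0,0,0,0,-1,0.2,1,0,0,0,0, -1,0.3,0.7,0,0,0,0, -0.4,1,0.4,0,0,0,0,0,1,0,0,0,0,0,0,1,0,0,0,0,0,0,0,0,0,0,0,0]'
python3 - <<'E'
from h import *
s=cam("scene");crop(s,205,210,75,70,10,"pics/a9.png")
t=cam("top");crop(t,270,150,85,90,8,"pics/b9.png")
E
```

```text
time_s: 13.18
tool_pos: [0.6014, -0.2233, 0.1622]
tool_rot: [-89.9, -0.1, -13.1]
force: [-5.0, 2.7, 15.2]
grip_width: 0.0006
time_s: 14.3
tool_pos: [0.4733, -0.0713, 0.363]
tool_rot: [-89.9, 0.0, -12.6]
force: [-0.6, -0.2, -0.1]
grip_width: 0.0003
```

View pics/a9.png

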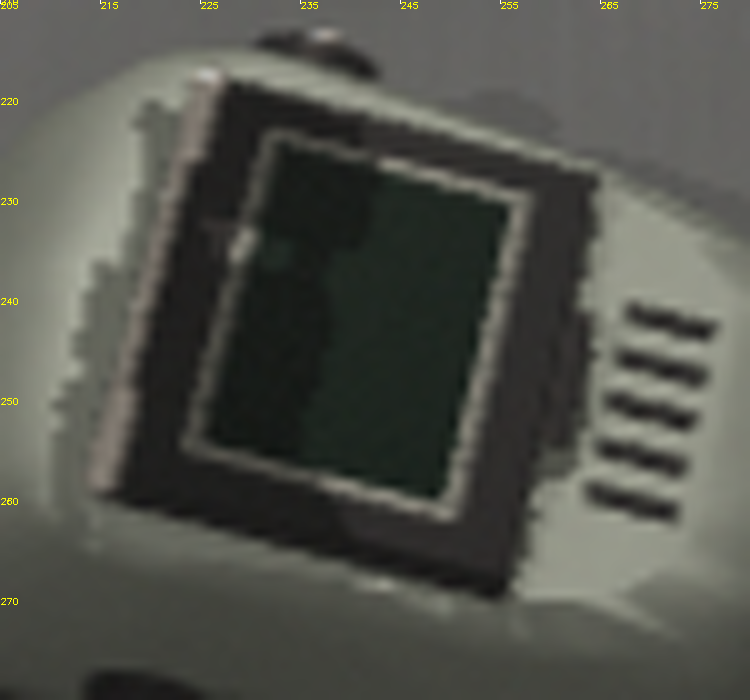

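View pics/b9.png

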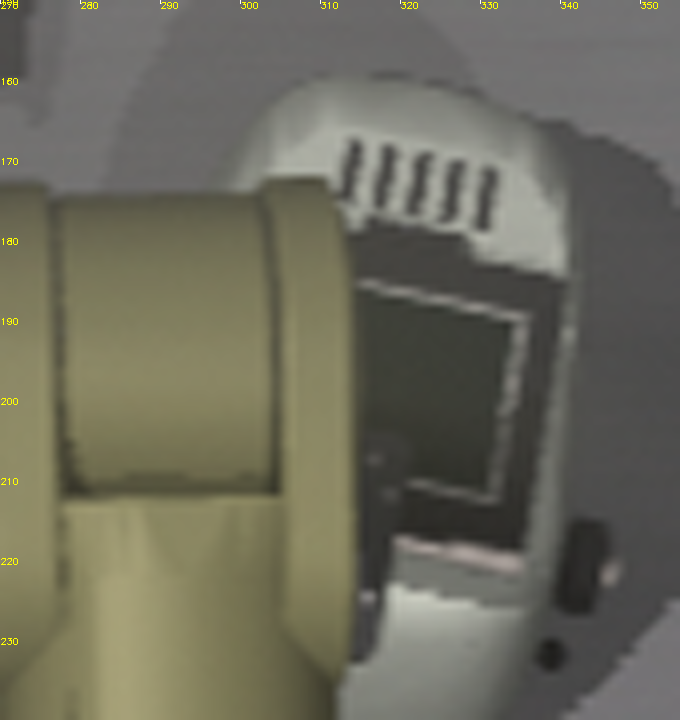

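```bash
python3 -m pendant '[0.6,0.9,-0.1,0,0,-0.34,0, 0.6,0.9,-0.1,0,0,-0.34,0, 0.6,0.9,-0.1,0,0,-0.34,0, 0.6,0.9,-0.1,0,0,-0.34,0, 0.6,0.9,-0.1,0,0,-0.34,0, 0.6,0.9,-0.1,0,0,-0.34,0, 0.6,0.9,-0.1,0,0,-0.34,0, 0,0,0,0,0,0,0]'
python3 - <<'E'
from h import *
s=cam("scene");crop(s,180,60,130,120,6,"pics/a10.png")
t=cam("top");crop(t,130,130,130,130,6,"pics/b10.png")
p=env.get_obs()["tool_pos"]
print(proj(s,[p,p+[0,0,.025],p+[0,0,.07]]),proj(t,p))
E
```

```text
time_s: 15.4
tool_pos: [0.6422, 0.1793, 0.3324]
tool_rot: [-90.2, 0.0, -36.7]
force: [-0.7, -0.9, -0.8]
grip_width: 0.0005
[[266.93618074 112.14566   ]
 [267.16987031 107.53656537]
 [267.61066294  98.84274574]] [[197.54799862 165.32069481]]
```

View pics/a10.png

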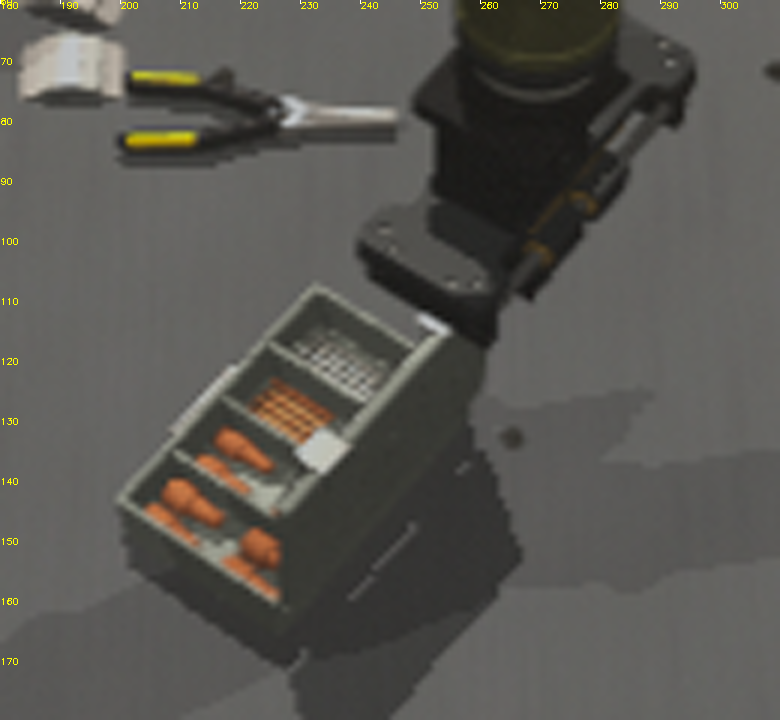

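View pics/b10.png

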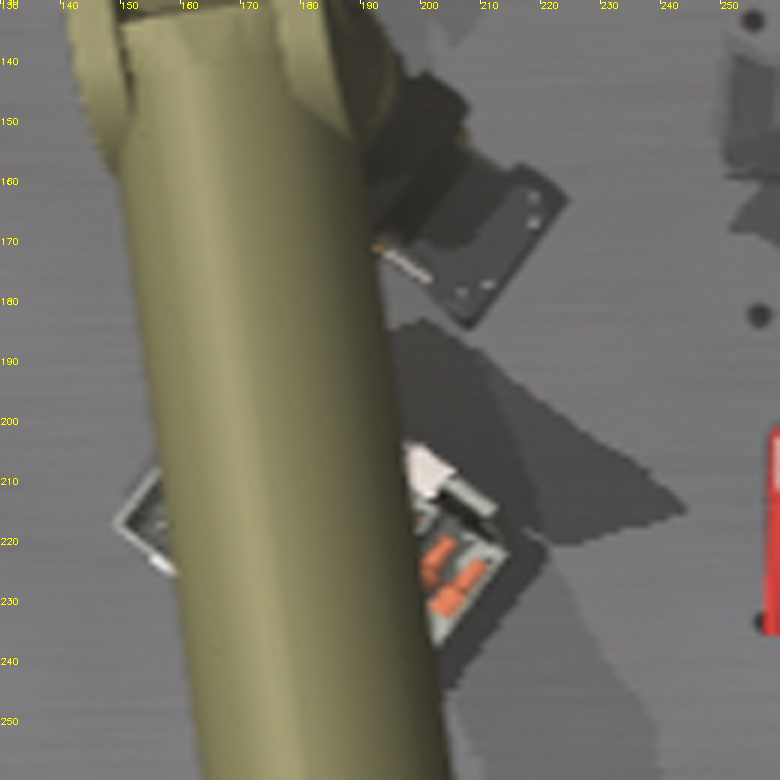

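```bash
python3 -m pendant '[0,0,-0.98,0,0,0,0, 0,0,-0.98,0,0,0,0, 0,0,-0.98,0,0,0,0, 0,0,-0.98,0,0,0,0, 0,0,-0.98,0,0,0,0, -0.4,0.3,0,0,0,0,0, -0.4,0.3,0,0,0,0,0, -0.24,0.18,0,0,0,0,0, -0.24,0.18,0,0,0,0,0, 0,0,0,0,0,0,0]'
python3 -m pendant '[-0.24,0.18,0,0,0,0,0, -0.12,0.09,0,0,0,0,0, 0,0,0,0,0,0,0]'
python3 - <<'E'
from h import *
s=cam("scene");crop(s,180,60,130,120,6,"pics/a11.png")
E
```

```text
time_s: 16.75
tool_pos: [0.5897, 0.2157, 0.1396]
tool_rot: [-89.9, 0.0, -36.8]
force: [-0.1, 0.1, 0.2]
grip_width: 0.0004
time_s: 17.12
tool_pos: [0.5753, 0.2265, 0.1392]
tool_rot: [-90.0, 0.0, -36.8]
force: [0.2, 0.1, -0.0]
grip_width: 0.0003
```

View pics/a11.png

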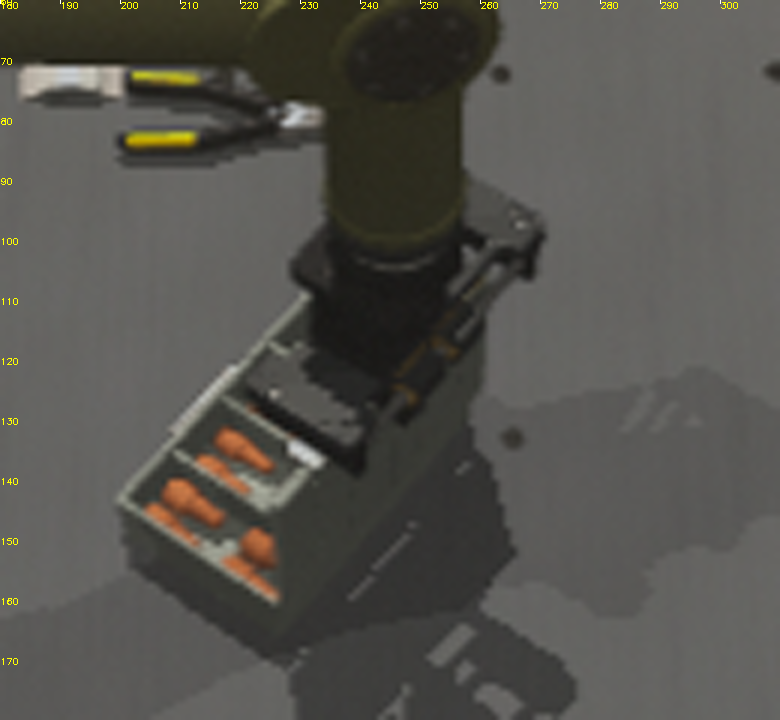

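```bash
python3 -m pendant '[-0.25,0.19,-0.02,0,0,0,0, -0.25,0.19,-0.02,0,0,0,0, -0.25,0.19,-0.02,0,0,0,0, 0,0,0,0,0,0,0]'
python3 - <<'E'
from h import *
s=cam("scene");crop(s,180,60,130,120,6,"pics/a12.png")
E
```

```text
time_s: 17.68
tool_pos: [0.5439, 0.2506, 0.1364]
tool_rot: [-90.0, 0.1, -36.7]
force: [0.7, -0.3, -0.1]
grip_width: 0.0004
```

View pics/a12.png

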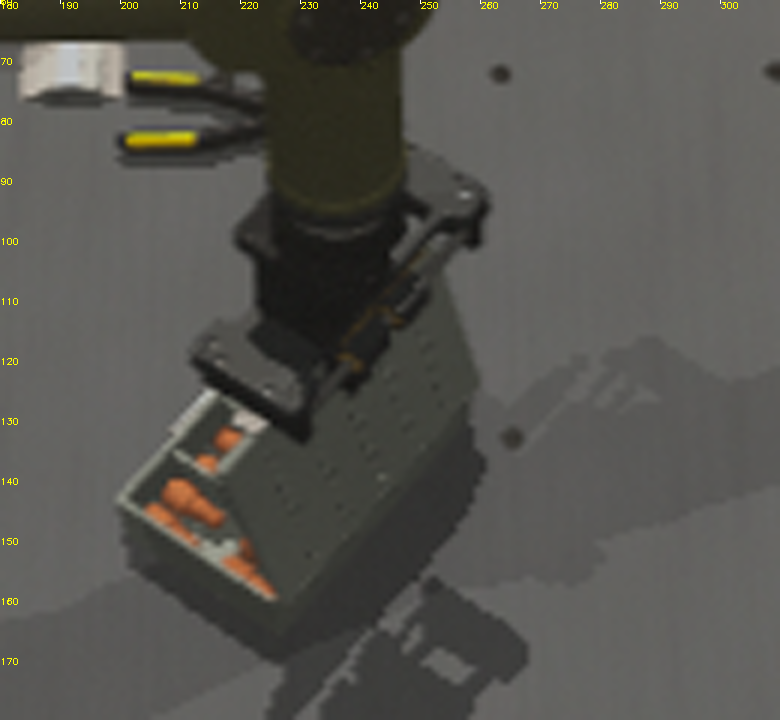

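```bash
python3 -m pendant '[-0.25,0.19,-0.14,0,0,0,0, -0.25,0.19,-0.14,0,0,0,0, -0.25,0.19,-0.14,0,0,0,0, -0.19,0.14,-0.23,0,0,0,0, -0.19,0.14,-0.23,0,0,0,0, -0.19,0.14,-0.23,0,0,0,0, 0,0,0,0,0,0,0]'
python3 -m pendant '[-0.13,0.1,-0.3,0,0,0,0, -0.13,0.1,-0.3,0,0,0,0, -0.1,0.08,-0.3,0,0,0,0, 0,0,0,0,0,0,0]'
python3 - <<'E'
from h import *
s=cam("scene");crop(s,180,60,130,120,6,"pics/a13.png")
E
```

```text
time_s: 18.6
tool_pos: [0.4913, 0.2888, 0.0912]
tool_rot: [-90.1, 0.1, -36.8]
force: [-0.4, 0.1, 0.4]
grip_width: 0.0006
time_s: 19.1
tool_pos: [0.4769, 0.2993, 0.0548]
tool_rot: [-90.2, 0.0, -36.8]
force: [-0.2, -0.1, 0.0]
grip_width: 0.0007
```

View pics/a13.png

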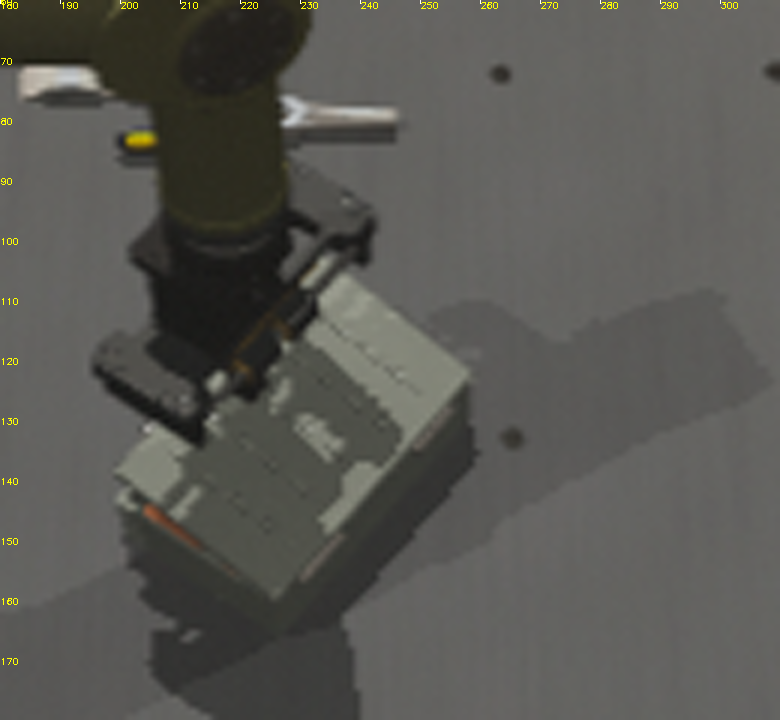

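```bash
python3 -m pendant '[-0.03,0.02,-0.2,0,0,0,0, 0,0,-0.2,0,0,0,0, 0,0,-0.1,0,0,0,0, 0,0,0,0,0,0,0]'
for i in 1 2; do python3 -m pendant '[0,0,-0.06,0,0,0,0, 0,0,0,0,0,0,0]' | grep -E "pos|force";done
```

```text
time_s: 19.65
tool_pos: [0.477, 0.3, 0.0359]
tool_rot: [-90.1, -0.0, -36.9]
force: [0.0, -0.5, 0.4]
grip_width: 0.0004
tool_pos: [0.4773, 0.3004, 0.034]
force: [0.1, 1.0, 0.3]
tool_pos: [0.4772, 0.3004, 0.0315]
force: [-0.0, -0.6, -0.2]
```

```bash
for i in 1 2; do python3 -m pendant '[0,0,-0.05,0,0,0,0, 0,0,0,0,0,0,0]' | grep -E "pos|force";done
```

```text
tool_pos: [0.4771, 0.3004, 0.0294]
force: [-0.9, -0.2, -0.3]
tool_pos: [0.4774, 0.3005, 0.0284]
force: [-3.3, -0.7, 7.2]
```

Contact at 7 N. I'll press a little more, then retreat upward and look.

```bash
python3 -m pendant '[0,0,-0.05,0,0,0,0, 0,0,0,0,0,0,0]'; python3 -m pendant '[0,0,1,0,0,0,0, 0,0,1,0,0,0,0, 0,0,1,0,0,0,0,0,0,1,0,0,0,0, 0,0,1,0,0,0,0, 0,0,1,0,0,0,0,-0.2,-1,0.5,0,0,0,0,-0.2,-1,0.5,0,0,0,0,-0.2,-1,0.5,0,0,0,0,-0.2,-1,0,0,0,0,0]';python3 -m pendant '[0,-1,0,0,0,0,0,0,-1,0,0,0,0,0,0,-1,0,0,0,0,0,0,0,0,0,0,0,0]'
python3 - <<'E'
from h import *
s=cam("scene");crop(s,185,80,110,90,7,"pics/a14.png");crop(s,195,200,110,90,7,"pics/a14h.png")
t=cam("top");crop(t,130,150,110,110,6,"pics/b14.png");crop(t,265,150,95,100,6,"pics/b14h.png")
cv2.imwrite("pics/top14.png",cv2.resize(t["image"][:,:,::-1],(800,600)))
E
```

```text
time_s: 20.9
tool_pos: [0.4774, 0.3005, 0.0282]
tool_rot: [-90.0, 0.1, -36.9]
force: [-5.3, -3.3, 18.6]
grip_width: 0.0002
time_s: 22.15
tool_pos: [0.4458, 0.1391, 0.327]
tool_rot: [-89.8, -0.0, -36.9]
force: [0.2, -0.4, -0.2]
grip_width: 0.0005
time_s: 22.65
tool_pos: [0.4454, 0.0167, 0.3259]
tool_rot: [-89.9, 0.0, -37.2]
force: [0.3, 0.3, -0.1]
grip_width: 0.0004
```

View pics/a14.png

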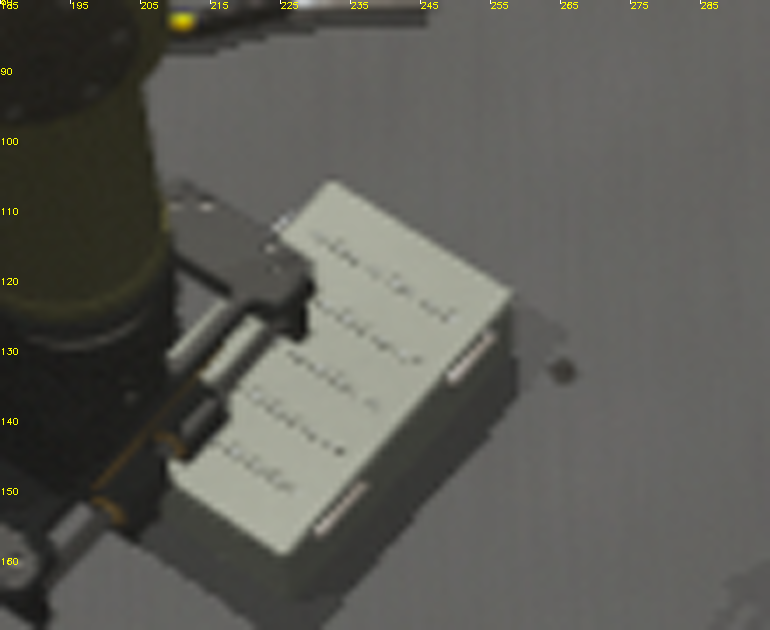

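View pics/a14h.png

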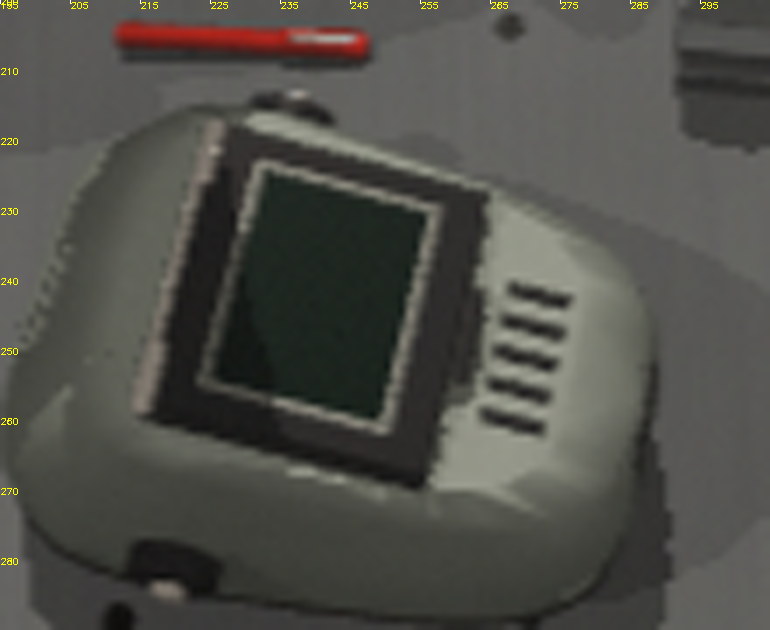

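View pics/top14.png

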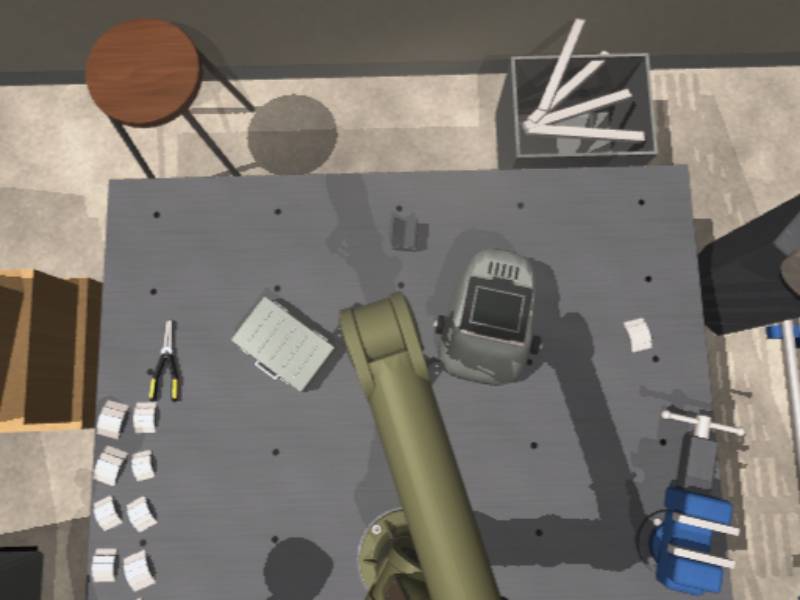

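Run:
```python
from h import *
t=cam("top");crop(t,140,170,85,85,8,"pics/b15.png")
c,si=np.cos(-.6408),np.sin(-.6408)
for q in(0,.05,.1):
    P=[]
    for y in(.106,-.106):
        for r in(.132,0):
            x=.065-r*np.cos(q)+.011*np.sin(q);z=.044+r*np.sin(q)+.011*np.cos(q)
            P.append([.5069+c*x-si*y,.2806+si*x+c*y,z])
    print(q,np.round(proj(t,P),1).tolist())
```

```text
0 [[147.9, 217.3], [169.5, 188.8], [193.4, 250.5], [214.8, 221.3]]
0.05 [[147.5, 217.0], [169.6, 188.7], [193.2, 250.3], [214.8, 221.1]]
0.1 [[147.2, 216.5], [169.7, 188.6], [193.1, 250.0], [214.9, 221.0]]
```

View pics/b15.png

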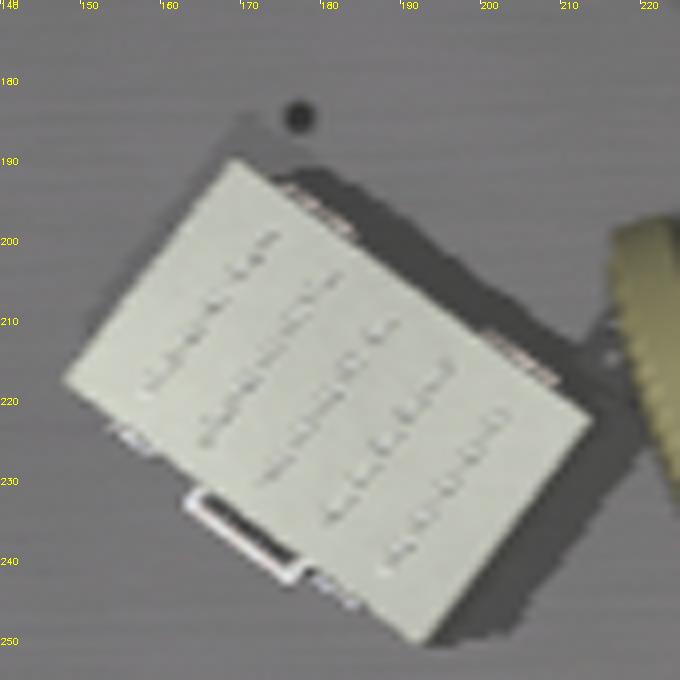

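Run:
```python
from cell import env
print(env.sign_off()); print(env.get_obs()["time_s"])
```

```text
the job is handed in; nothing more can be done
None
the job is handed in; nothing more can be done
```

I shut the helmet's lens front first, then the case lid, using only pushes with closed fingertips. I handed the job in after about 23 s of the 64 s, with the arm clear of everything.

- **Lens front:** my first push, about 5 s in, stopped short and left a gap of about 0.1 rad. I looked again and pushed further until it bottomed out at about 16 N. The last pictures show its corners at or just below where a shut flap should be, with no gap. The helmet's vents and bezel had not moved.
- **Case lid:** I pushed it over and down until it bottomed out at about 19 N. The lid corners match a fully shut lid on the unmoved case to within about 1.5 pixels. That check alone cannot rule out a gap of a few hundredths of a radian; the solid stop when pressing is the better evidence.
- **Other things on the bench:** the pliers, marker and V-block look undisturbed in the last pictures. I did not pick out the buckle in any picture; the arm never worked near the outer sides of the bench.
- **Height mismatch:** both parts bottomed out with the reported tool tip about 25 mm lower than it should have been. I took this to mean the fingers are shorter when closed, but did not confirm it, because the gripper hid the fingertips in every picture. I relied on force and pictures instead.

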